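Pack and wedge a casting mould shut

TASK

Close up the plaster mould in the casting frame: take plywood packers from the rack and hang them one at a time on the two tie bars, between the loose mould half and the steel cross bar, until there is room only for the wedge. Then slide the dark wooden wedge down between the last packer and the cross bar, its sloping face to the bar, and press it firmly until the seam of the mould is shut and everything is tight; do not drive it hard, plaster cracks. Finish while still holding the wedge pressed in so that I can strap the mould; spare packers stay in the rack, and leave the blue plates and everything else alone.

Things in the scene. Friction and masses are not known exactly. Their poses are not given: they have to be found in the camera images.
- frame: Fixed casting frame, grey board 200 x 345 mm; origin: centre of its underside, y along the frame. Two level steel tie bars (14 mm round) along y at x -62 and +62 mm, tops at z 112 mm. From -y to +y: fixed plaster half, loose half (each 96 mm wide, 60 mm thick, top at 118 mm), gap, cross bar. Board top at z 18 mm. Parts go in the gap at x = 0.
- mould_half (a joint): Opening of the mould's seam in m: 0 = shut, larger = the loose half has slid along the frame's +y towards the cross bar. It starts 2 to 5 mm open, rubs with about 2.5 N and stays where it is pushed. Shut, its back face lies at y = -27 mm in the frame.
- mould_back (a point): Centre of the upright back face of the loose mould half, at frame z 105 mm, where the gap begins; axes as the frame's. It moves with the half.
- stop: Steel cross bar over the frame, 24 mm round, axis along x at frame height 105 mm (top 117 mm), held on the tie bars by two blue collars 22 mm long with brass screws (131 mm high, at x +/-62 mm). Fixed, but pinned elsewhere along the tie bars each time. Origin under its axis at the level of the frame's origin.
- bar_face (a point): Middle of the cross bar's side that faces the mould, at its axis height (105 mm): where the gap ends; axes as the frame's. With the seam shut the gap from mould_back to here is 26 to 42 mm.
- rack: Fixed wooden rack, base 160 x 262 mm; origin: centre of its underside. Two side boards (110 mm high with their teeth) carry six plates by the ears at y = -85, -51, -17, 17, 51, 85 mm, their undersides 25 mm above the origin. Packers and blue plates hang there in any order, axes as the rack's.
- packer1: Plywood packer, 72 g, 10 mm thick (y). Body 100 mm wide (x), 75 mm high; above it ears 148 mm wide (z 75 to 89), above them a tab 40 mm wide (z 89 to 128) to take across its width. Origin: centre of the underside; 37 mm above the frame's when hung. In the gap the tabs stand in line: hold a tab by its top 15 mm and let the packer drop the last 15 to 20 mm, or fingers meet its neighbour's tab.
- packer2: Plywood packer, the same as packer1 in shape, size, origin and axes. On the tie bars it hangs upright and slides along them when pushed.
- packer3: Plywood packer, the same as packer1 in shape, size, origin and axes. On the tie bars it hangs upright and slides along them when pushed.
- packer4: Plywood packer, the same as packer1 in shape, size, origin and axes. On the tie bars it hangs upright and slides along them when pushed.
- divider1: Blue plastic plate hanging in the rack, same shape and origin as a packer; leave it.
- divider2: Blue plastic plate hanging in the rack, same shape and origin as a packer; leave it.
- wedge: Dark wooden wedge, 120 g, 150 mm high, 60 mm wide (x), thin end down. Origin: centre of its foot, y -4 to +4 mm. The -y face is upright, the +y face slopes 1 in 5: 8 mm thick at the foot, 30 mm at z 110, then a straight head (y -4 to +26) to take across its width. It jams where its thickness is the room left at the bar; with over 24 mm of room it bottoms, loose. 10 N down gives about 6 N of squeeze.
- holder: Fixed grey painted wooden block 92 x 66 mm, 55 mm high, with a tapered pocket (floor at 10 mm) in which the wedge stands loosely 45 mm deep, slope to the block's +y. Origin: under the centre of the wedge's foot, at the underside.
- vase: White unglazed vase, 178 mm high, 144 mm across, on a blue banding wheel at the right of the table; origin at its foot. Leave it.
- glaze_jar: Blue jar with white cap, 68 mm across, 100 mm high, behind; leave it.
- bowl: Green bowl, 110 mm across, 55 mm high, behind; leave it.
- mug: Amber mug, 80 mm across, 90 mm high, behind the rack; leave it.
- brush: Brush lying at the left of the table; leave it.
Not all that is in view belongs to the job. Leave any pink look-alike of the packer4 alone.

How it is judged (in metres and radians):
On the way, in this order (a step that is already met when the one before it is completed fails the run):
1. the first packer hangs on the tie bars in the gap (((z of packer1 in the frame of frame between 0.031 and 0.043 m and x of packer1 in the frame of frame between -0.012 and 0.012 m and y of packer1 in the frame of mould_back between 0.001 and 0.08 m and y of packer1 in the frame of bar_face between -0.08 and -0.005 m and angle between packer1's own z axis and vertical below 0.12 rad) or (z of packer2 in the frame of frame between 0.031 and 0.043 m and x of packer2 in the frame of frame between -0.012 and 0.012 m and y of packer2 in the frame of mould_back between 0.001 and 0.08 m and y of packer2 in the frame of bar_face between -0.08 and -0.005 m and angle between packer2's own z axis and vertical below 0.12 rad) or (z of packer3 in the frame of frame between 0.031 and 0.043 m and x of packer3 in the frame of frame between -0.012 and 0.012 m and y of packer3 in the frame of mould_back between 0.001 and 0.08 m and y of packer3 in the frame of bar_face between -0.08 and -0.005 m and angle between packer3's own z axis and vertical below 0.12 rad) or (z of packer4 in the frame of frame between 0.031 and 0.043 m and x of packer4 in the frame of frame between -0.012 and 0.012 m and y of packer4 in the frame of mould_back between 0.001 and 0.08 m and y of packer4 in the frame of bar_face between -0.08 and -0.005 m and angle between packer4's own z axis and vertical below 0.12 rad))), for 0.2 s.
2. the wedge stands between the packers and the cross bar, its foot below the bar's axis (x of wedge in the frame of frame between -0.02 and 0.02 m and z of wedge in the frame of frame below 0.09 m and angle between wedge's own z axis and vertical below 0.15 rad and y of wedge in the frame of mould_back above 0 m and y of wedge in the frame of bar_face below 0 m), for 0.1 s.
At the end, for the whole second after the job is handed in: One or more packers hang on the bars in the gap, the rest in the rack; the wedge is upright (0.15 rad) between packer and cross bar, foot 15 mm or more below the bar axis, tight (over 4 N on the bar, 3 N on a packer); seam shut to 1.5 mm; the fingers still hold the wedge with over 2 N (all of step 2 and value of joint mould_half below 0.0015 m and contact force between wedge and stop above 4 N and (contact force between wedge and packer1 above 3 N or contact force between wedge and packer2 above 3 N or contact force between wedge and packer3 above 3 N or contact force between wedge and packer4 above 3 N) and contact force between the fingers and wedge above 2 N and ((z of packer1 in the frame of frame between 0.031 and 0.043 m and x of packer1 in the frame of frame between -0.012 and 0.012 m and y of packer1 in the frame of mould_back between 0.001 and 0.08 m and y of packer1 in the frame of bar_face between -0.08 and -0.005 m and angle between packer1's own z axis and vertical below 0.12 rad) or (z of packer2 in the frame of frame between 0.031 and 0.043 m and x of packer2 in the frame of frame between -0.012 and 0.012 m and y of packer2 in the frame of mould_back between 0.001 and 0.08 m and y of packer2 in the frame of bar_face between -0.08 and -0.005 m and angle between packer2's own z axis and vertical below 0.12 rad) or (z of packer3 in the frame of frame between 0.031 and 0.043 m and x of packer3 in the frame of frame between -0.012 and 0.012 m and y of packer3 in the frame of mould_back between 0.001 and 0.08 m and y of packer3 in the frame of bar_face between -0.08 and -0.005 m and angle between packer3's own z axis and vertical below 0.12 rad) or (z of packer4 in the frame of frame between 0.031 and 0.043 m and x of packer4 in the frame of frame between -0.012 and 0.012 m and y of packer4 in the frame of mould_back between 0.001 and 0.08 m and y of packer4 in the frame of bar_face between -0.08 and -0.005 m and angle between packer4's own z axis and vertical below 0.12 rad)) and ((z of packer1 in the frame of frame between 0.031 and 0.043 m and x of packer1 in the frame of frame between -0.012 and 0.012 m and y of packer1 in the frame of mould_back between 0.001 and 0.08 m and y of packer1 in the frame of bar_face between -0.08 and -0.005 m and angle between packer1's own z axis and vertical below 0.12 rad) or (z of packer1 in the frame of rack between 0.018 and 0.04 m and x of packer1 in the frame of rack between -0.02 and 0.02 m and y of packer1 in the frame of rack between -0.13 and 0.13 m and angle between packer1's own z axis and vertical below 0.25 rad)) and ((z of packer2 in the frame of frame between 0.031 and 0.043 m and x of packer2 in the frame of frame between -0.012 and 0.012 m and y of packer2 in the frame of mould_back between 0.001 and 0.08 m and y of packer2 in the frame of bar_face between -0.08 and -0.005 m and angle between packer2's own z axis and vertical below 0.12 rad) or (z of packer2 in the frame of rack between 0.018 and 0.04 m and x of packer2 in the frame of rack between -0.02 and 0.02 m and y of packer2 in the frame of rack between -0.13 and 0.13 m and angle between packer2's own z axis and vertical below 0.25 rad)) and ((z of packer3 in the frame of frame between 0.031 and 0.043 m and x of packer3 in the frame of frame between -0.012 and 0.012 m and y of packer3 in the frame of mould_back between 0.001 and 0.08 m and y of packer3 in the frame of bar_face between -0.08 and -0.005 m and angle between packer3's own z axis and vertical below 0.12 rad) or (z of packer3 in the frame of rack between 0.018 and 0.04 m and x of packer3 in the frame of rack between -0.02 and 0.02 m and y of packer3 in the frame of rack between -0.13 and 0.13 m and angle between packer3's own z axis and vertical below 0.25 rad)) and ((z of packer4 in the frame of frame between 0.031 and 0.043 m and x of packer4 in the frame of frame between -0.012 and 0.012 m and y of packer4 in the frame of mould_back between 0.001 and 0.08 m and y of packer4 in the frame of bar_face between -0.08 and -0.005 m and angle between packer4's own z axis and vertical below 0.12 rad) or (z of packer4 in the frame of rack between 0.018 and 0.04 m and x of packer4 in the frame of rack between -0.02 and 0.02 m and y of packer4 in the frame of rack between -0.13 and 0.13 m and angle between packer4's own z axis and vertical below 0.25 rad))); the arm keeps its last pose, push and grip.
It fails at once if a blue plate or another bystander is moved by more than 30 mm (distance of any of divider1, divider2, vase, glaze_jar, bowl, mug, brush from where it was at the start of the episode above 0.03 m).
It fails at once if the wedge is driven so hard that it squeezes the cross bar with over 60 N (contact force between wedge and stop above 60 N).
It also fails if it takes over 67 s, if anything falls off the work surface, if the arm or the gripper's body presses on something with over 40 N, if the wrist force passes 120 N, or if a joint passes its speed limit or range.

ROBOT

A 6-joint arm with a two-finger parallel gripper is mounted at the origin on the work surface. World frame = base frame: x ahead of the robot, y to its left, z up, the work surface at z = 0. Lengths are in m, angles in degrees, forces in N, time in s.
With the tool pointing down it reaches from about 0.4 to 0.825 m from the base axis. Payload 7 kg.
Tool frame: the origin (TCP) lies on the centre line of the jaws, within the pads' length; the fingertips stand 11 mm ahead of it and the grasp point (between the pads) lies 8 mm behind it; z points along the fingers, y is the line along which they close (so a half turn about z gives the same grasp; the last joint's range is limited). The gripper opens to 88 mm and grips with 3 to 60 N. Pads are 19 mm wide; open, the fingers measure 130 mm over their backs; the gripper's body (78 mm by 193 mm) begins 47 mm behind the grasp point.
Start: joints at [-60.613, 20.546, 0.682, 0, -70.136, -16.507], TCP at [0.15, -0.658, 0.238] pointing down, gripper open.
Joint ranges: [-176.03, 176.03], [-82.01, 121.73], [-58.28, 71.71], [-173.87, 95.51], [-174.79, -0.11], [-173.66, 173.66]. Speed limits (degrees/s): [136.94, 136.94, 172.46, 180, 180, 180].

INTERFACE

Orientations are given as [roll, pitch, yaw] about the fixed x, y, z axes, in that order (R = Rz(yaw) Ry(pitch) Rx(roll)).
In Python, from plant import r, capture, camera_model, job gives the robot as it stands.
- The arm moves only by the tool drive_tool, never from a script. Its argument "increments" is a list that holds one entry, the list of rows, each a list of 5 numbers: the gripper's target within -1 to 1 (fully open at 1, half-way at 0, shut at -1), then the shift along the tool's x, y, z scaled (see below), then the turn about the tool's z scaled (see below). In form: [[[gripper, tx, ty, tz, roll], ...]]. A call has 1 to 5 rows; each row is the pose to reach, as a shift and turn from the pose commanded when the call began, along the tool's axes at that moment, turning the shorter way round; what a row does not reach only later rows make up. The controller multiplies each number of a shift by 120 mm and each number of a turn by 360 degrees. A row lasts 1/8 s, in which the tool goes at most 62.5 mm and 10.7 degrees, less where a joint would pass 70% of its speed; a pose out of reach is approached as far as the arm can. A call with a number of a shift or a turn outside -1 to 1 is refused whole. A call with a gripper value outside its range is refused whole. The fingers move at their own pace and stop on an object; "squeeze" is the grip in N (left out, the last holds). Time passes only in rows, so rows that repeat a pose let the fingers close. It gives the time, the measured TCP pose, the force, the opening and the grip force at its end, in the units of the state.
- r.get_state(): the state, without advancing time (a new reading comes with each control period).
- capture(name): name is "side" or "top" or "wrist"; returns the picture (384x512x3 uint8, red, green, blue); there is no depth.
- camera_model(name): a dict with "camera_matrix" (3x3 intrinsics, pixels), "rvec" (rotation vector, rad) and "tvec" (3), from world to camera coordinates, as OpenCV has them. Camera axes: x right, y down, z forward; pixel columns grow to the right and rows downward; lengths in m; the calibration is good to about 2 mm. A picture is of the moment at which its call begins: read the wrist's pose just before it. camera_model takes no time and is no camera call; for the wrist camera it gives the pose at the moment of the call.
- job.close_job(): hands the job in; it is judged then, once.
The state is a dict: "time_s": time; "joints": joint angles; "qd": joint speeds; "joint_torque": joint torques, N m; "tcp_pos": TCP position; "eef_rot": TCP orientation; "contact_force": force on the tool from outside, world axes, zero at the start; "moment": the same for the moment, N m; "gripper_width": finger opening in m; "gripper_force": force on a finger pad.
Only numpy, scipy, OpenCV 4.12 (cv2) and the standard library are available. Lean on these libraries where they do the work, as an engineer would, in place of code of your own. Each camera call takes 0.05 s, during which the arm holds its last target. There are 200 camera calls.

## Working session

There is one attempt and no reset: what is moved stays moved. The work goes in short steps, Python scripts to look and compute and a tool call to move; the robot and the scene stay as the last step left them, time stands still between calls to the robot, and variables do not carry over. Pictures are saved under pics/ and viewed, at most 10 in all, crops included, and the job is handed in when it is done.

Besides the shell and the picture viewer there is one more tool, called after "Request:" in YAML: its name, and indented under it one key for each argument. drive_tool: Moves the arm, as the interface text tells. Its arguments: {"type":"object","properties":{"increments":{"type":"array"},"squeeze":{"type":"number"}},"required":["increments"]}

```bash
ls; mkdir -p pics; python3 - <<'E'
from plant import r,capture,camera_model,job
import cv2,numpy as np
s=r.get_state();print(s)
for n in ("side","top"):
    im=capture(n);np.save(n+"0.npy",im)
    cv2.imwrite(f"pics/{n}0.png",cv2.resize(im[:,:,::-1],(800,600),interpolation=cv2.INTER_CUBIC))
    m=camera_model(n);print(n,m);R=cv2.Rodrigues(np.array(m['rvec'],float))[0];print(-R.T@np.array(m['tvec']).ravel())
E
```

```text
pics
{'time_s': 0.0, 'joints': array([-6.06147362e+01,  2.05920154e+01,  6.33598707e-01, -1.90322995e-02,
       -7.01337184e+01, -1.65060014e+01]), 'qd': array([-0.01924974,  0.00784322,  0.06644732, -0.04944705,  0.06612809,
       -0.02135895]), 'joint_torque': array([-3.05928961e-05, -5.82722640e+01,  2.93055940e+01,  6.99694321e+00,
        6.80347293e-03, -1.70673679e-04]), 'tcp_pos': array([ 0.1503161 , -0.65758128,  0.23661819]), 'eef_rot': array([ 1.79906578e+02, -9.02530663e-03, -1.67127212e+02]), 'contact_force': array([-0.55483608, -0.01435569, -0.50755745]), 'moment': array([0.03382349, 0.0143386 , 0.02829718]), 'gripper_force': 0.0, 'gripper_width': 0.08752905659523934}
side {'camera_matrix': array([[409.68799492,   0.        , 255.30242323],
       [  0.        , 409.68799492, 191.40654385],
       [  0.        ,   0.        ,   1.        ]]), 'rvec': array([ 0.34452809, -2.82182938,  1.09475039]), 'tvec': array([0.51679904, 0.20428177, 1.25979026])}
[0.32376632 0.80257459 1.07094968]
top {'camera_matrix': array([[364.44206977,   0.        , 257.06795975],
       [  0.        , 364.44206977, 199.07944508],
       [  0.        ,   0.        ,   1.        ]]), 'rvec': array([ 2.14377057, -2.14228568,  0.17020553]), 'tvec': array([-0.04299396,  0.53044692,  1.43366863])}
[ 0.30375973 -0.03655105  1.49833981]
```

View pics/side0.png

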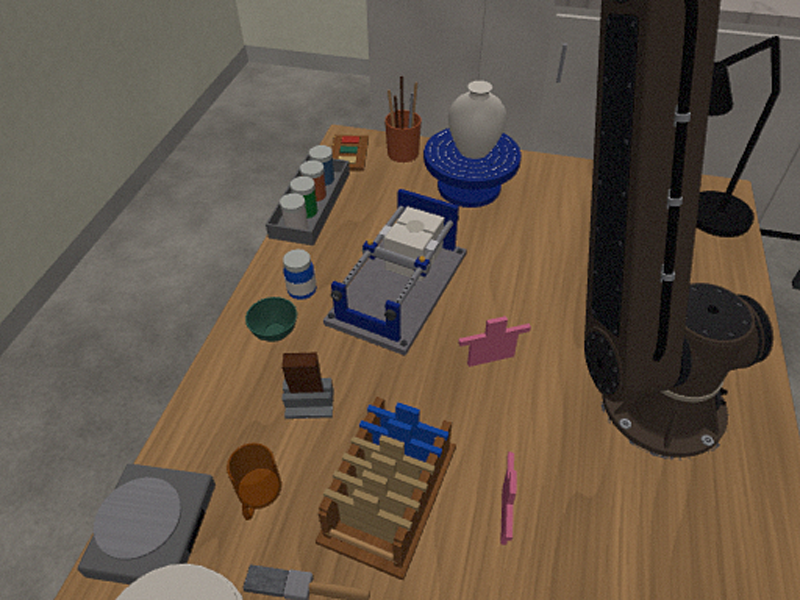

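View pics/top0.png

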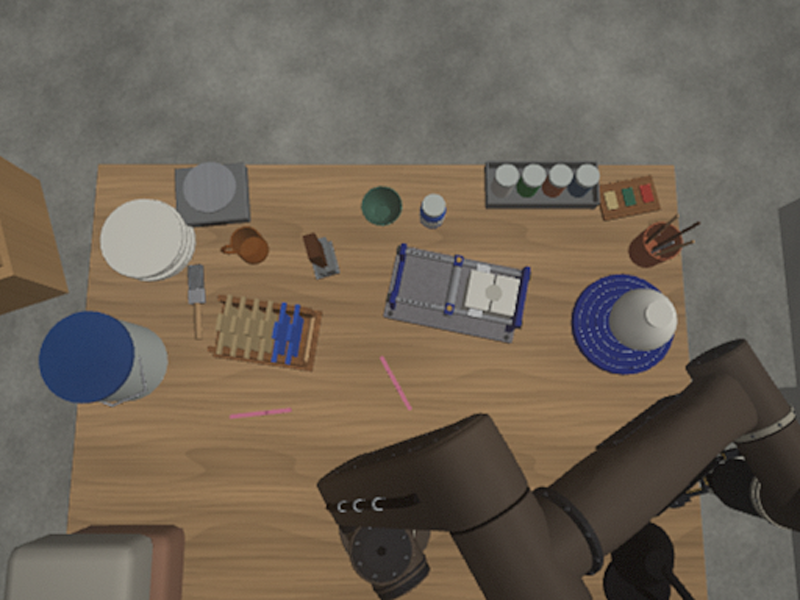

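Side view: frame around (395,275) with cross bar collars at (370,247) and (422,262); rack around (385,480); wedge in its holder at (303,375). Top view: frame around (455,292), cross bar from (459,258) to (452,305). In the rack, four plywood packers stand at x≈226–266 and two blue plates at x≈280–294. The two pink look-alikes lie loose on the table at (395,382) and (260,412). None of the four rack plates is pink; they are tan plywood, so they are the packers.

```bash
cat > h.py <<'E'
import numpy as np,cv2
from plant import r,capture,camera_model,job
def ray(m,p):
    K=np.array(m['camera_matrix']);R=cv2.Rodrigues(np.array(m['rvec'],float))[0];t=np.array(m['tvec'],float).ravel()
    u=cv2.undistortPoints(np.array([[p]],float),K,None).ravel()
    return -R.T@t,R.T@np.array([u[0],u[1],1.])
def onz(m,p,z):
    c,d=ray(m,p);return c+d*(z-c[2])/d[2]
def proj(m,P):
    return cv2.projectPoints(np.array(P,float).reshape(-1,3),np.array(m['rvec'],float),np.array(m['tvec'],float),np.array(m['camera_matrix']),None)[0].reshape(-1,2)
def tool(P,s=None):
    s=s or r.get_state()
    from scipy.spatial.transform import Rotation as Ro
    return (Ro.from_euler('xyz',s['eef_rot'],degrees=True).as_matrix().T@(np.array(P)-s['tcp_pos']))/0.12
E
python3 - <<'E'
from h import *
m=camera_model('top')
for n,p,z in [('barA',(459,258),.117),('barB',(452,305),.117),('endL top',(404,247),.1),('endR',(528,268),.1),('board bl',(386,318),.018),('board br',(510,342),.018),
 ('p1 a',(228,297),.1),('p1 b',(219,355),.1),('p4a',(270,302),.1),('p4b',(260,360),.1),('b2a',(299,306),.1),('b2b',(289,363),.1),('rack tl',(232,296),.1),('rack bl',(210,350),.0),('rack br',(316,370),0),('wedge',(316,250),.16),('holder',(328,262),.055)]:
    print(n,onz(m,np.array(p)*.64,z).round(3))
s=r.get_state();print(tool([.5,0,.4]),s['eef_rot'])
w=camera_model('wrist');R=cv2.Rodrigues(w['rvec'])[0];print(w['camera_matrix'],-R.T@w['tvec'],R)
im=np.load('top0.npy')[:,:,::-1]
a=cv2.resize(im[145:225,240:345],None,fx=5,fy=5,interpolation=3);b=cv2.resize(im[140:240,130:220],None,fx=4,fy=4,interpolation=3)
c=np.zeros((600,800,3),np.uint8)
c[:400,:525]=a;c2=cv2.resize(b,(270,300));c[:300,525:795]=c2
s2=np.load('side0.npy')[:,:,::-1];d=cv2.resize(s2[120:225,200:305],None,fx=1.9,fy=1.9);c[400:599,:200]=d[:199,:200]
cv2.imwrite('pics/c0.png',c)
E
```

```text
barA [ 0.653 -0.185  0.117]
barB [ 0.534 -0.166  0.117]
endL top [ 0.685 -0.048  0.1  ]
endR [ 0.631 -0.36   0.1  ]
board bl [ 0.516 -0.002  0.018]
board br [ 0.453 -0.326  0.018]
p1 a [0.556 0.39  0.1  ]
p1 b [0.412 0.406 0.1  ]
p4a [0.544 0.285 0.1  ]
p4b [0.4   0.305 0.1  ]
b2a [0.534 0.213 0.1  ]
b2b [0.392 0.233 0.1  ]
rack tl [0.559 0.38  0.1  ]
rack bl [0.433 0.461 0.   ]
rack br [0.38  0.182 0.   ]
wedge [0.661 0.165 0.16 ]
holder [0.657 0.149 0.055]
[-4.06128685  4.69532375 -1.35435429] [ 1.79917118e+02 -7.56048194e-03 -1.67128157e+02]
[[323.77437102   0.         255.96438045]
 [  0.         323.77437102 191.13032958]
 [  0.           0.           1.        ]] [ 0.080969   -0.67377234  0.38387588] [[-0.22210951  0.97502046  0.00156964]
 [ 0.93797013  0.21322932  0.27339586]
 [ 0.26623186  0.0621961  -0.96190033]]
```

View pics/c0.png

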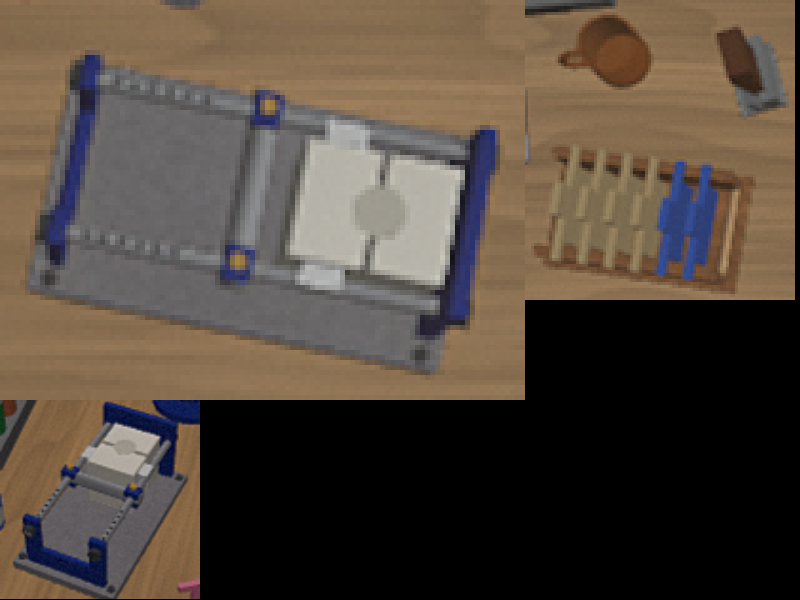

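The crop shows the frame's rotation of about -11°, with the bar at the collars (268,107) and (237,262). The plaster halves lie to its right, with the loose half at x≈290–385. The rack holds four tan packers and two blue plates. I'll move above the gap for a close look.

Request:
drive_tool:
  increments:
    - [[1,-0.2,0.2,-0.1,-0.028],[1,-0.4,0.4,-0.2,-0.056],[1,-0.6,0.6,-0.3,-0.084],[1,-0.8,0.8,-0.4,-0.112],[1,-1,1,-0.5,-0.14]]

```text
time_s: 0.72
tcp_pos: [0.2411, -0.5131, 0.2976]
eef_rot: [180.0, 0.0, -116.4]
contact_force: [1.6, 0.1, -0.1]
gripper_width: 0.0878
gripper_force: 0.0
```

Request:
drive_tool:
  increments:
    - [[1,-0.4,-0.1,0,-0.02],[1,-0.8,-0.2,0,-0.04],[1,-1,-0.3,0,-0.0437]]

```text
time_s: 1.1
tcp_pos: [0.3277, -0.4214, 0.2977]
eef_rot: [-180.0, 0.0, -100.8]
contact_force: [0.4, -0.1, 0.7]
gripper_width: 0.0877
gripper_force: 0.0
```

Request:
drive_tool:
  increments:
    - [[1,-0.4,-0.25,0,0],[1,-0.8,-0.5,0,0],[1,-1,-0.6,0,0]]

```text
time_s: 1.48
tcp_pos: [0.4217, -0.3172, 0.2972]
eef_rot: [180.0, 0.0, -100.9]
contact_force: [-0.6, 0.0, 0.6]
gripper_width: 0.088
gripper_force: 0.0
```

Request:
drive_tool:
  increments:
    - [[1,-0.4,-0.25,0,0],[1,-0.8,-0.5,0,0],[1,-1,-0.6,0,0]]

```text
time_s: 1.85
tcp_pos: [0.5153, -0.213, 0.2969]
eef_rot: [180.0, 0.0, -100.9]
contact_force: [-0.9, 0.4, 0.5]
gripper_width: 0.0875
gripper_force: 0.0
```

Request:
drive_tool:
  increments:
    - [[1,-0.4,-0.25,0,0],[1,-0.83,-0.58,0,0],[1,-0.83,-0.58,0,0],[1,-0.83,-0.58,0,0]]

```text
time_s: 2.35
tcp_pos: [0.601, -0.1302, 0.2967]
eef_rot: [179.9, -0.0, -100.9]
contact_force: [-0.5, -0.2, -0.3]
gripper_width: 0.0875
gripper_force: 0.0
```

```bash
cat >> h.py <<'E'
def snap(name):
    m=camera_model('wrist');s=r.get_state();im=capture('wrist')
    np.save(name+'.npy',im);np.save(name+'_m.npy',m,allow_pickle=True)
    cv2.imwrite(f'pics/{name}.png',cv2.resize(im[:,:,::-1],(800,600),interpolation=3))
    print(s['time_s'],s['tcp_pos'].round(4),s['eef_rot'].round(2),s['contact_force'].round(1));return im,m
E
python3 -c "
from h import *
snap('w1')"
```

```text
2.35 [ 0.601  -0.1302  0.2967] [ 1.7991e+02 -2.0000e-02 -1.0094e+02] [-0.5 -0.2 -0.3]
```

View pics/w1.png

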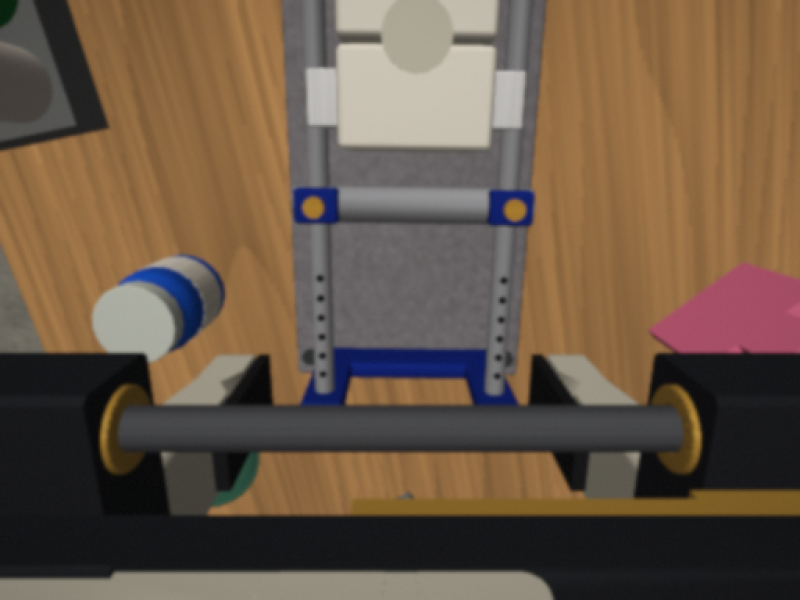

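The wrist view shows the brass screws at (313,207) and (515,209), the cross bar at rows ~188–222, the mould half's back top edge at row ~148 from x 338 to 492, and the seam at row ~40.

```bash
python3 - <<'E'
from h import *
im=np.load('w1.npy');m=np.load('w1_m.npy',allow_pickle=True).item()
hsv=cv2.cvtColor(im,cv2.COLOR_RGB2HSV)
bm=cv2.inRange(hsv,(10,120,90),(25,255,255));
n,_,st,ce=cv2.connectedComponentsWithStats(bm)
sc=[ce[i] for i in range(1,n) if 30<st[i,4]<600 and 110<ce[i][1]<150 and 180<ce[i][0]<350]
print('screws',sc);sc=sorted(sc,key=lambda c:c[0])
# screw left (image) = frame +x ; right = frame -x
P=[onz(m,c,.131) for c in sc];print(P,np.linalg.norm(P[0]-P[1]))
ex=(P[0]-P[1])[:2];ex/=np.linalg.norm(ex);ey=np.array([-ex[1],ex[0]]);print('yaw',np.degrees(np.arctan2(ex[1],ex[0])))
g=cv2.cvtColor(im,cv2.COLOR_RGB2GRAY).astype(float)
def edge(u,v0,v1):
    d=np.diff(cv2.GaussianBlur(g,(3,3),0)[v0:v1,u]);i=np.abs(d).argmax();return v0+i+.5,d[i]
o=(P[0]+P[1])[:2]/2
fr=lambda p:np.array([(p[:2]-o)@ex,(p[:2]-o)@ey])
for u in (225,240,260,280,300,308):
    a=edge(u,85,105)
    # bar edges
    t=edge(u,112,126);b=edge(u,134,150)
    c,d1=ray(m,(u,t[0]));_,d2=ray(m,(u,b[0]));d=d1/np.linalg.norm(d1)+d2/np.linalg.norm(d2);ax=c+d*(.105-c[2])/d[2]
    print(u,a,t,b,'mould',fr(onz(m,(u,a[0]),.118)).round(4),'axis',fr(ax).round(4))
for u in (225,240,290,300):
    e=edge(u,22,32);print('seam far edge near',u,e,fr(onz(m,(u,e[0]),.118)).round(4), edge(u,14,24))
# half sides at row 75
for v in (50,75):
    row=np.diff(g[v,200:335]);print(v,[(200+i+.5,round(row[i])) for i in np.argsort(-abs(row))[:6]])
E
```

```text
screws [array([200.09160305, 132.45038168]), array([328.94160584, 134.06569343])]
[array([ 0.64747827, -0.18221443,  0.131     ]), array([ 0.52681342, -0.15723261,  0.131     ])] 0.1232237722623509
yaw -11.69696581419085
225 (np.float64(92.5), np.float64(-24.8125)) (np.float64(119.5), np.float64(10.125)) (np.float64(142.5), np.float64(13.875)) mould [ 0.0385 -0.0371] axis [0.0402 0.0009]
240 (np.float64(93.5), np.float64(-24.125)) (np.float64(119.5), np.float64(10.0625)) (np.float64(142.5), np.float64(13.0)) mould [ 0.0241 -0.0363] axis [0.0247 0.0007]
260 (np.float64(93.5), np.float64(-25.5)) (np.float64(119.5), np.float64(12.4375)) (np.float64(142.5), np.float64(11.8125)) mould [ 0.0048 -0.0366] axis [0.004  0.0004]
280 (np.float64(93.5), np.float64(-25.5625)) (np.float64(120.5), np.float64(10.6875)) (np.float64(143.5), np.float64(11.8125)) mould [-0.0145 -0.0368] axis [-0.0167  0.0012]
300 (np.float64(93.5), np.float64(-25.0)) (np.float64(120.5), np.float64(12.25)) (np.float64(143.5), np.float64(12.6875)) mould [-0.0338 -0.037 ] axis [-0.0374  0.0009]
308 (np.float64(93.5), np.flo
[... 237 characters left out ...]
, np.float64(-22.4375))
seam far edge near 240 (np.float64(27.5), np.float64(38.875)) [ 0.024  -0.0942] (np.float64(20.5), np.float64(-22.8125))
seam far edge near 290 (np.float64(28.5), np.float64(31.3125)) [-0.0218 -0.0939] (np.float64(21.5), np.float64(-13.9375))
seam far edge near 300 (np.float64(28.5), np.float64(39.3125)) [-0.0309 -0.094 ] (np.float64(21.5), np.float64(-22.5))
50 [(np.float64(317.5), 15), (np.float64(314.5), -15), (np.float64(316.5), 12), (np.float64(313.5), -11), (np.float64(315.5), -10), (np.float64(214.5), -8)]
75 [(np.float64(333.5), -33), (np.float64(332.5), -16), (np.float64(315.5), 15), (np.float64(312.5), -15), (np.float64(313.5), -14), (np.float64(316.5), 10)]
```

Gap with the seam open is about 24.5 mm, the seam is about 4 mm open, and shut it would be about 28–29 mm. One packer leaves about 18 mm for the wedge, so one packer is right. Next I look at the holder and the rack.

Request:
drive_tool:
  increments:
    - [[1,-0.48,0,0,0],[1,-0.96,0,0,0]]

```text
time_s: 2.65
tcp_pos: [0.6226, -0.0182, 0.2982]
eef_rot: [-180.0, 0.0, -101.2]
contact_force: [1.1, -0.3, 0.9]
gripper_width: 0.088
gripper_force: 0.0
```

Request:
drive_tool:
  increments:
    - [[1,-0.48,0,0,0],[1,-0.96,0,0,0]]

```text
time_s: 2.9
tcp_pos: [0.6448, 0.0958, 0.2984]
eef_rot: [-179.9, 0.0, -101.1]
contact_force: [0.0, -0.5, -0.1]
gripper_width: 0.0878
gripper_force: 0.0
```

Request:
drive_tool:
  increments:
    - [[1,-0.48,0,0,0],[1,-0.96,0,0,0],[1,-0.96,0,0,0],[1,-0.96,0,0,0]]

```text
time_s: 3.4
tcp_pos: [0.6668, 0.2077, 0.2977]
eef_rot: [180.0, -0.0, -101.0]
contact_force: [-0.1, -0.0, -0.4]
gripper_width: 0.0877
gripper_force: 0.0
```

```bash
python3 -c "
from h import *
snap('w2')"
```

```text
3.4 [0.6668 0.2077 0.2977] [ 1.7999e+02 -1.0000e-02 -1.0101e+02] [-0.1 -0.  -0.4]
```

Request:
drive_tool:
  increments:
    - [[1,-0.3,0.35,0,0],[1,-0.6,0.7,0,0],[1,-0.76,0.89,0,0]]

```text
time_s: 3.82
tcp_pos: [0.5785, 0.3183, 0.2985]
eef_rot: [-180.0, 0.1, -101.0]
contact_force: [-0.2, 0.6, 1.0]
gripper_width: 0.0879
gripper_force: 0.0
```

Request:
drive_tool:
  increments:
    - [[1,-0.3,0.35,0,-0.006],[1,-0.6,0.7,0,-0.0128],[1,-0.76,0.89,0,-0.0128],[1,-0.76,0.89,0,-0.0128],[1,-0.76,0.89,0,-0.0128]]

```text
time_s: 4.45
tcp_pos: [0.4928, 0.427, 0.2981]
eef_rot: [-180.0, 0.0, -96.4]
contact_force: [1.0, -0.2, -0.2]
gripper_width: 0.0875
gripper_force: 0.0
```

```bash
python3 -c "
from h import *
snap('w3')
a=cv2.imread('pics/w2.png');b=cv2.imread('pics/w3.png')
cv2.imwrite('pics/w23.png',np.hstack([cv2.resize(a,(400,300)),cv2.resize(b,(400,300))]))
a=np.load('w2.npy')[:260,:,::-1];b=np.load('w3.npy')[:260,:,::-1]
cv2.imwrite('pics/w23.png',np.vstack([cv2.resize(a,(590,300)),cv2.resize(b,(590,300))]))
"
```

```text
4.45 [0.4928 0.427  0.2981] [-1.7998e+02  2.0000e-02 -9.6450e+01] [ 1.  -0.2 -0.2]
```

View pics/w23.png

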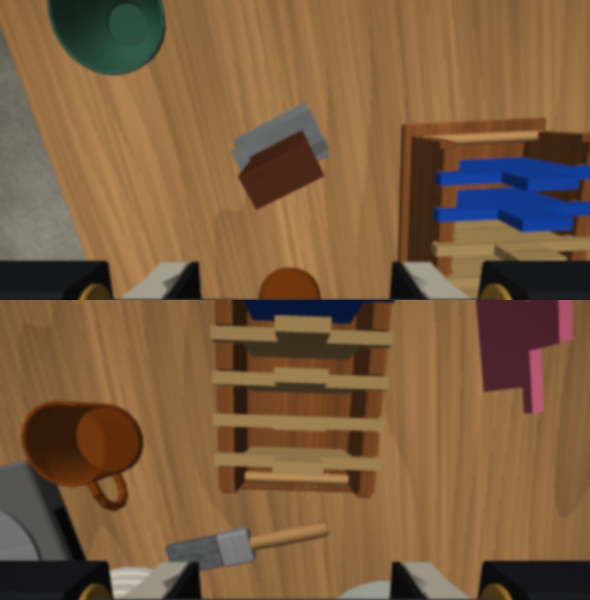

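Upper half (w2): the wedge head is at (280,170) over the grey holder. Lower half (w3): four tan packers at rows ~335, 380, 422 and 460, with blue behind them. The end one, at (300,462), is my candidate; the pink plates lie outside the rack at right. I confirm it with an enlarged crop.

```bash
python3 - <<'E'
from h import *
b=np.load('w3.npy')[:,:,::-1];a=np.load('w2.npy')[:,:,::-1]
A=cv2.resize(a[85:185,195:290],None,fx=4,fy=4,interpolation=3);B=cv2.resize(b[75:175,180:345],None,fx=4,fy=4,interpolation=3)
c=np.zeros((600,800,3),np.uint8);c[:400,:660]=B;A=cv2.resize(A,None,fx=.5,fy=.5);c[400:600,:190]=A
c[400:600,300:610]=cv2.resize(a[90:190,200:300][:, :],(310,200))
cv2.imwrite('pics/c1.png',c)
E
```

```text
(no output)
```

View pics/c1.png

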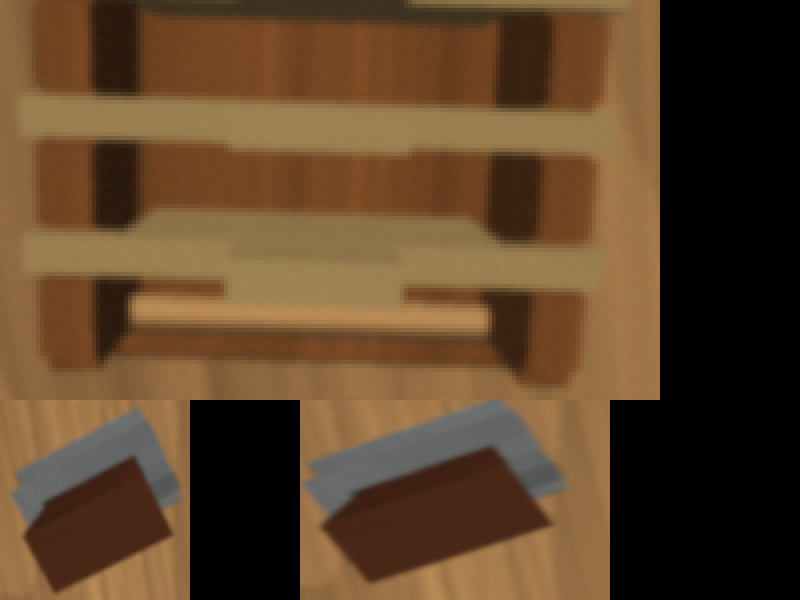

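The crop confirms the end plate: tan plywood, with tab top corners at crop (228,262)–(402,262) and (225,300)–(402,305), and ears from (22,233) to (603,290). The wedge head corners are at crop L(25,536), B(55,592) and R(172,532). The visible strip on its world -y side matches the upright face, so the slope faces world +y.

```bash
python3 - <<'E'
from h import *
m=np.load('w3_m.npy',allow_pickle=True).item()
f=lambda p:onz(m,np.array(p)/4-.375+[180,75],z)
z=.114;e=[f(p) for p in ((22,233),(22,275),(603,249),(603,291))]
L=(e[0]+e[1])/2;R=(e[2]+e[3])/2;d=(L-R)[:2];print('ear len',np.linalg.norm(d),'thick',np.linalg.norm(e[0]-e[1]),np.linalg.norm(e[2]-e[3]),'ang',np.degrees(np.arctan2(d[1],d[0])),'c',((L+R)/2).round(4))
z=.153;t=[f(p) for p in ((228,262),(402,263),(225,302),(402,305))]
print('tab',np.mean(t,0).round(4),np.linalg.norm(t[0]-t[1]),np.linalg.norm(t[2]-t[3]),np.linalg.norm(t[0]-t[2]))
m=np.load('w2_m.npy',allow_pickle=True).item()
z=.160;g=lambda p:onz(m,(np.array(p)-[0,400])/2-.25+[195,85],z)
l,b,rr=[g(p) for p in ((25,536),(55,592),(172,532))]
d=(b-rr)[:2];print('wedge long',np.linalg.norm(d),'short',np.linalg.norm(l-b),'xang',np.degrees(np.arctan2(d[1],d[0])),'short ang',np.degrees(np.arctan2(*(b-l)[[1,0]])),'head c',((l+rr)/2).round(4))
s=r.get_state();print(s['tcp_pos'],s['eef_rot'],tool([*((np.mean(t,0))[:2]),.2]))
E
```

```text
ear len 0.14793075769675282 thick 0.010622552942263311 0.0106913625498191 ang -8.052611356097598 c [0.4897 0.3945 0.114 ]
tab [0.4896 0.3945 0.153 ] 0.039074649881391955 0.04009987127199413 0.009051750979579554
wedge long 0.05912964729813612 short 0.02843850786627047 xang 16.44401306661759 short ang 105.12746287583855 head c [0.6742 0.1777 0.16  ]
[0.49298773 0.42693148 0.29799492] [-1.79981121e+02  1.45623553e-02 -9.64751063e+01] [ 0.27184777 -0.00205079  0.81655598]
```

Request:
drive_tool:
  increments:
    - [[1,0.272,0,0.3,0.0044],[1,0.272,0,0.6,0.0044],[1,0.272,0,0.6,0.0044]]

```text
time_s: 4.88
tcp_pos: [0.4883, 0.3934, 0.2233]
eef_rot: [179.9, -0.2, -98.1]
contact_force: [0.6, 0.1, 0.6]
gripper_width: 0.0876
gripper_force: 0.0
```

Request:
drive_tool:
  increments:
    - [[1,0,0,0.35,0],[1,0,0,0.6,0],[1,0,0,0.74,0],[1,0,0,0.74,0]]

```text
time_s: 5.38
tcp_pos: [0.489, 0.3958, 0.1368]
eef_rot: [180.0, -0.1, -98.0]
contact_force: [-0.4, 0.7, 0.8]
gripper_width: 0.0877
gripper_force: 0.0
```

Request:
drive_tool:
  increments:
    - [[-0.5,0,0,0,0],[-0.5,0,0,0,0],[-0.5,0,0,0,0],[-0.5,0,0,0,0],[-0.5,0,0,0,0]]
  squeeze: 20

```text
time_s: 6.0
tcp_pos: [0.4885, 0.396, 0.1369]
eef_rot: [-180.0, 0.0, -98.0]
contact_force: [-1.2, -0.1, -0.2]
gripper_width: 0.0434
gripper_force: 0.0
```

Request:
drive_tool:
  increments:
    - [[-0.5,0,0,0,0],[-0.5,0,0,0,0],[-0.5,0,0,0,0]]

```text
time_s: 6.38
tcp_pos: [0.4884, 0.396, 0.1368]
eef_rot: [180.0, -0.0, -98.0]
contact_force: [-0.8, -0.4, 2.3]
gripper_width: 0.0403
gripper_force: 20.0
```

Request:
drive_tool:
  increments:
    - [[-0.5,0,0,-0.2,0],[-0.5,0,0,-0.5,0],[-0.5,0,0,-0.85,0],[-0.5,0,0,-1,0]]

```text
time_s: 6.88
tcp_pos: [0.4892, 0.3966, 0.2594]
eef_rot: [-179.9, 0.2, -98.0]
contact_force: [-0.1, 0.0, -0.5]
gripper_width: 0.0397
gripper_force: 20.0
```

Request:
drive_tool:
  increments:
    - [[-0.5,0,0,-0.4,0],[-0.5,0,0,-0.45,0],[-0.5,0,0,-0.45,0]]

```text
time_s: 7.25
tcp_pos: [0.4883, 0.396, 0.3102]
eef_rot: [180.0, 0.0, -98.0]
contact_force: [0.4, -0.4, -1.0]
gripper_width: 0.0399
gripper_force: 20.0
```

Request:
drive_tool:
  increments:
    - [[-0.5,0.3,-0.09,0,0],[-0.5,0.7,-0.21,0,0],[-0.5,0.95,-0.29,0,0]]

```text
time_s: 7.62
tcp_pos: [0.5066, 0.2762, 0.3088]
eef_rot: [179.9, -0.1, -98.0]
contact_force: [0.5, 1.2, -0.9]
gripper_width: 0.0399
gripper_force: 20.0
```

Request:
drive_tool:
  increments:
    - [[-0.5,0.48,-0.145,0,0],[-0.5,0.95,-0.29,0,0]]

```text
time_s: 7.88
tcp_pos: [0.5251, 0.1588, 0.3088]
eef_rot: [179.9, -0.1, -97.9]
contact_force: [-0.0, -0.3, -0.7]
gripper_width: 0.04
gripper_force: 20.0
```

Request:
drive_tool:
  increments:
    - [[-0.5,0.48,-0.145,0,0],[-0.5,0.95,-0.29,0,0]]

```text
time_s: 8.12
tcp_pos: [0.5438, 0.0409, 0.309]
eef_rot: [179.9, -0.1, -98.0]
contact_force: [1.2, -0.2, -0.9]
gripper_width: 0.0397
gripper_force: 20.0
```

Request:
drive_tool:
  increments:
    - [[-0.5,0.48,-0.145,0,0],[-0.5,0.95,-0.29,0,0]]

```text
time_s: 8.38
tcp_pos: [0.5625, -0.0768, 0.3089]
eef_rot: [179.9, -0.0, -98.0]
contact_force: [1.6, -0.3, -0.1]
gripper_width: 0.04
gripper_force: 20.0
```

Request:
drive_tool:
  increments:
    - [[-0.5,0.4,-0.12,0,0.005],[-0.5,0.8,-0.24,0,0.0103],[-0.5,0.95,-0.29,0,0.0103],[-0.5,0.95,-0.29,0,0.0103],[-0.5,0.95,-0.29,0,0.0103]]

```text
time_s: 9.0
tcp_pos: [0.5816, -0.1918, 0.3099]
eef_rot: [179.9, 0.0, -101.6]
contact_force: [-0.4, 0.5, -0.0]
gripper_width: 0.0398
gripper_force: 20.0
```

```bash
python3 -c "
from h import *
snap('w4')"
```

```text
9.0 [ 0.5816 -0.1918  0.3099] [ 1.7993e+02  1.0000e-02 -1.0164e+02] [-0.4  0.5 -0. ]
```

View pics/w4.png

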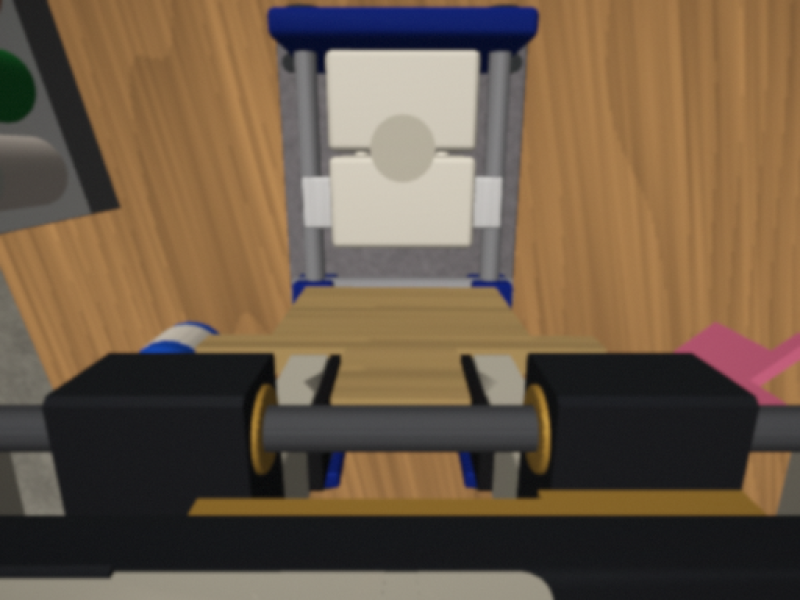

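The view shows the packer held upright, its lower edge at row ~288 between x≈303 and 497. The mould back edge is at row 245 (x 332–472), with the cross bar just behind the packer edge at row ~280.

```bash
cat >> h.py <<'E'
O=np.array([.5871,-.1697]);EX=np.array([.97923,-.20275]);EY=np.array([.20275,.97923])
fr=lambda p:np.array([(p[:2]-O)@EX,(p[:2]-O)@EY])
wd=lambda x,y:O+x*EX+y*EY
E
python3 - <<'E'
from h import *
im=np.load('w4.npy');m=np.load('w4_m.npy',allow_pickle=True).item();s=r.get_state()
g=cv2.GaussianBlur(cv2.cvtColor(im,cv2.COLOR_RGB2GRAY),(3,3),0).astype(float)
def edge(u,v0,v1):
    d=np.diff(g[v0:v1,u]);i=np.abs(d).argmax();return v0+i+.5,round(d[i])
for u in (222,240,256,275,295):
    a=edge(u,150,165);b=edge(u,180,192);print(u,a,b,'mould',fr(onz(m,(u,a[0]),.118)).round(4),'packer foot',fr(onz(m,(u,b[0]),.198)).round(4), g[176:192,u].round())
e=edge
for v in (192,):
    print([(i,int(x)) for i,x in enumerate(np.diff(g[190,180:340]),180) if abs(x)>6])
print('tcp',fr(s['tcp_pos']),'seam',[(fr(onz(m,(u,edge(u,90,98)[0]),.118))[1].round(4),fr(onz(m,(u,edge(u,97,105)[0]),.118))[1].round(4)) for u in (222,232,285,295)])
E
```

```text
222 (np.float64(156.5), -25) (np.float64(183.5), -7) mould [ 0.0371 -0.0371] packer foot [ 0.0294 -0.0284] [110. 116. 125. 135. 142. 144. 142. 136. 129. 124. 122. 122. 123. 125.
 127. 128.]
240 (np.float64(156.5), -24) (np.float64(183.5), -8) mould [ 0.0181 -0.0371] packer foot [ 0.0145 -0.0284] [111. 116. 126. 135. 142. 146. 145. 139. 131. 125. 123. 122. 123. 124.
 126. 127.]
256 (np.float64(156.5), -26) (np.float64(183.5), -8) mould [ 0.0012 -0.0371] packer foot [ 0.0013 -0.0284] [110. 117. 126. 136. 144. 148. 147. 140. 132. 126. 123. 123. 123. 124.
 126. 127.]
275 (np.float64(156.5), -25) (np.float64(183.5), -8) mould [-0.0189 -0.0371] packer foot [-0.0144 -0.0284] [109. 115. 126. 137. 145. 149. 148. 141. 133. 127. 124. 123. 123. 124.
 126. 128.]
295 (np.float64(156.5), -25) (np.float64(183.5), -8) mould [-0.04   -0.0371] packer foot [-0.031  -0.0284] [105. 113. 125. 136. 145. 149. 150. 144. 136. 129. 126. 125. 124. 125.
 126. 128.]
[(185, -16), (186, -24), (187, -17), (189, 18), (190, 20), (191, 14), (319, -8), (320, -17), (321, -21), (322, -20), (323, -13), (325, 11), (326, 22), (327, 24), (328, 15)]
tcp [-0.00081665 -0.02250533] seam [(np.float64(-0.0999), np.float64(-0.0951)), (np.float64(-0.098), np.float64(-0.097)), (np.float64(-0.1009), np.float64(-0.097)), (np.float64(-0.0999), np.float64(-0.0951))]
```

Clearance is about 7 mm either side. Lower and release.

Request:
drive_tool:
  increments:
    - [[-0.5,0,0,0.25,0],[-0.5,0,0,0.5,0],[-0.5,0,0,0.7,0],[-0.5,0,0,0.8,0]]

```text
time_s: 9.55
tcp_pos: [0.5814, -0.1914, 0.2136]
eef_rot: [179.9, -0.0, -101.6]
contact_force: [-0.3, -0.3, -1.0]
gripper_width: 0.0399
gripper_force: 20.0
```

Request:
drive_tool:
  increments:
    - [[-0.5,0,0,0.2,0],[-0.5,0,0,0.35,0],[-0.5,0,0,0.45,0],[-0.5,0,0,0.5,0],[-0.5,0,0,0.5,0]]

```text
time_s: 10.18
tcp_pos: [0.582, -0.1925, 0.1549]
eef_rot: [-180.0, -0.0, -101.7]
contact_force: [0.3, -0.1, -0.1]
gripper_width: 0.04
gripper_force: 20.0
```

Request:
drive_tool:
  increments:
    - [[0.4,0,0,0,0],[0.4,0,0,0,0],[0.4,0,0,0,0],[0.4,0,0,0,0]]

```text
time_s: 10.68
tcp_pos: [0.5819, -0.1926, 0.1549]
eef_rot: [-180.0, 0.0, -101.7]
contact_force: [-0.2, -0.5, 0.4]
gripper_width: 0.0612
gripper_force: 0.0
```

Request:
drive_tool:
  increments:
    - [[1,0,0,-0.4,0],[1,0,0,-0.8,0],[1,0,0,-1,0]]

```text
time_s: 11.05
tcp_pos: [0.5828, -0.1929, 0.278]
eef_rot: [-179.8, 0.0, -101.7]
contact_force: [-0.1, 0.7, -0.5]
gripper_width: 0.0849
gripper_force: 0.0
```

Request:
drive_tool:
  increments:
    - [[1,-0.3,0,-0.2,0],[1,-0.5,0,-0.4,0],[1,-0.5,0,-0.4,0],[1,-0.5,0,-0.4,0]]

```text
time_s: 11.55
tcp_pos: [0.5937, -0.1338, 0.3223]
eef_rot: [180.0, 0.0, -101.7]
contact_force: [0.8, 0.7, 0.2]
gripper_width: 0.0872
gripper_force: 0.0
```

```bash
python3 -c "
from h import *
snap('w5')"
```

```text
11.55 [ 0.5937 -0.1338  0.3223] [ 1.7996e+02  1.0000e-02 -1.0166e+02] [0.8 0.7 0.2]
```

View pics/w5.png

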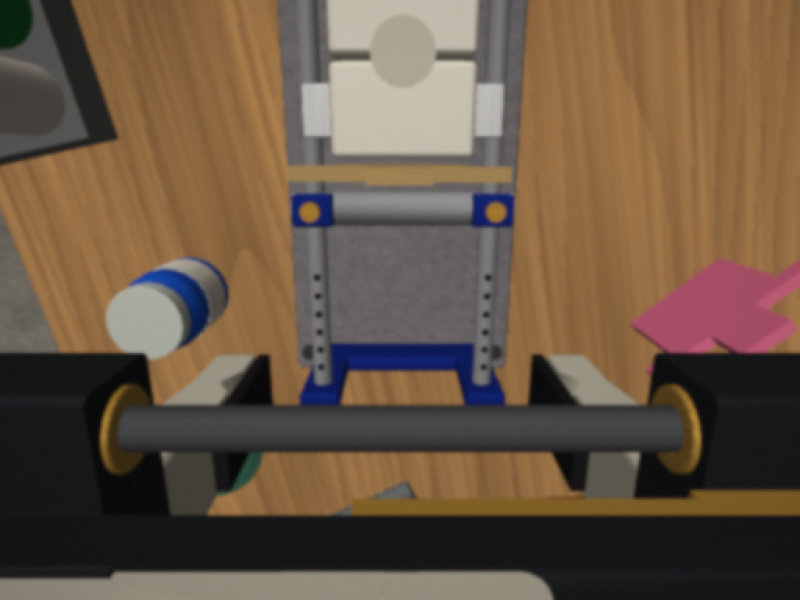

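The packer hangs straight across the bars at row ~175, about mid-gap. That leaves only ~7 mm to the bar against an 8 mm foot, so I push the packer to the mould with closed fingers.

Request:
drive_tool:
  increments:
    - [[-1,0.15,-0.007,0.3,0],[-1,0.304,-0.007,0.6,0],[-1,0.304,-0.007,0.75,0],[-1,0.304,-0.007,0.75,0],[-1,0.304,-0.007,0.75,0]]

```text
time_s: 12.22
tcp_pos: [0.5877, -0.1701, 0.2333]
eef_rot: [-180.0, -0.0, -101.7]
contact_force: [-0.6, -0.6, 0.8]
gripper_width: 0.0433
gripper_force: 0.0
```

Request:
drive_tool:
  increments:
    - [[-1,0,0,0.2,0],[-1,0,0,0.4,0],[-1,0,0,0.6,0],[-1,0,0,0.736,0],[-1,0,0,0.736,0]]

```text
time_s: 12.85
tcp_pos: [0.5872, -0.1697, 0.144]
eef_rot: [179.9, -0.0, -101.7]
contact_force: [0.3, -0.1, 0.9]
gripper_width: 0.0007
gripper_force: 0.0
```

Request:
drive_tool:
  increments:
    - [[-1,0.05,0,0,0],[-1,0.08,0,0,0],[-1,0.11,0,0,0],[-1,0.14,0,0,0],[-1,0.14,0,0,0]]

```text
time_s: 13.48
tcp_pos: [0.5841, -0.1865, 0.1446]
eef_rot: [-180.0, 0.0, -101.7]
contact_force: [0.2, 0.6, 1.1]
gripper_width: 0.0007
gripper_force: 0.2
```

Request:
drive_tool:
  increments:
    - [[-1,-0.12,0,0,0],[-1,-0.14,0,-0.3,0],[-1,-0.14,0,-0.7,0],[-1,-0.14,0,-1,0]]

```text
time_s: 13.98
tcp_pos: [0.5879, -0.1689, 0.2665]
eef_rot: [-179.9, 0.0, -101.6]
contact_force: [1.0, -0.4, 0.0]
gripper_width: 0.0004
gripper_force: 0.0
```

Request:
drive_tool:
  increments:
    - [[1,-0.2,0,-0.3,0],[1,-0.3,0,-0.486,0],[1,-0.3,0,-0.486,0],[1,-0.3,0,-0.486,0]]

```text
time_s: 14.48
tcp_pos: [0.5944, -0.1338, 0.322]
eef_rot: [179.9, 0.0, -101.6]
contact_force: [-0.3, -0.8, -0.5]
gripper_width: 0.0347
gripper_force: 0.0
```

```bash
python3 - <<'E'
from h import *
im,m=snap('w6')
g=cv2.GaussianBlur(cv2.cvtColor(im,cv2.COLOR_RGB2GRAY),(3,3),0).astype(float)
for u in (190,196,218,256,290,315,322):
    print(u,[(v+.5,int(x)) for v,x in enumerate(np.diff(g[85:145,u]),85) if abs(x)>9])
hsv=cv2.cvtColor(im,cv2.COLOR_RGB2HSV);print(hsv[105:130:2,[190,230,256,320]].tolist())
E
```

```text
14.475 [ 0.5944 -0.1338  0.322 ] [ 1.7994e+02  1.0000e-02 -1.0164e+02] [-0.3 -0.8 -0.5]
190 [(106.5, 10), (116.5, -10), (122.5, -12), (123.5, -23), (124.5, -21), (125.5, -11), (143.5, 18)]
196 [(85.5, -17), (86.5, -20), (87.5, -14), (122.5, -19), (123.5, -26), (124.5, -20), (127.5, 14), (128.5, 25), (129.5, 26), (130.5, 17), (140.5, -20), (141.5, -27), (142.5, -18)]
218 [(96.5, -14), (97.5, -23), (98.5, -27), (99.5, -20), (116.5, -11), (122.5, 10), (123.5, 10), (143.5, 15)]
256 [(96.5, -13), (97.5, -24), (98.5, -27), (99.5, -22), (117.5, -12), (118.5, -11), (122.5, 14), (123.5, 12), (138.5, -10), (143.5, 12)]
290 [(96.5, -13), (97.5, -23), (98.5, -28), (99.5, -23), (100.5, -10), (104.5, 10), (115.5, -11), (122.5, 13), (123.5, 12), (136.5, -10), (137.5, -10), (143.5, 11)]
315 [(85.5, -16), (86.5, -24), (87.5, -15), (122.5, -21), (123.5, -29), (124.5, -22), (127.5, 13), (128.5, 24), (129.5, 24), (130.5, 17), (139.5, -11), (140.5, -20), (141.5, -27), (142.5, -17)]
322 [(86.5, -10), (104.5, 15), (105.5, 14), (115.5, -13), (116.5, -10), (122.5, -11), (123.5, -20), (124.5, -18), (125.5, -1
[... 264 characters left out ...]
 178], [19, 119, 180], [19, 120, 182], [20, 120, 179]], [[19, 120, 179], [19, 118, 180], [19, 120, 183], [19, 121, 179]], [[19, 119, 180], [19, 119, 180], [19, 119, 182], [20, 120, 178]], [[19, 111, 174], [19, 111, 174], [19, 120, 182], [19, 103, 159]], [[16, 52, 138], [14, 42, 135], [18, 104, 172], [15, 27, 112]], [[175, 13, 120], [168, 11, 121], [12, 34, 129], [0, 3, 101]], [[168, 11, 120], [173, 8, 123], [0, 9, 119], [160, 8, 100]], [[120, 47, 126], [165, 4, 143], [165, 4, 142], [116, 71, 112]], [[116, 187, 128], [160, 5, 161], [165, 3, 162], [115, 197, 127]], [[115, 210, 124], [150, 2, 165], [150, 3, 166], [115, 204, 121]], [[115, 213, 121], [150, 2, 163], [120, 2, 165], [133, 74, 103]]]
```

```bash
python3 - <<'E'
from h import *
for nm in('w5','w6'):
    im=np.load(nm+'.npy');m=np.load(nm+'_m.npy',allow_pickle=True).item()
    hsv=cv2.cvtColor(im,cv2.COLOR_RGB2HSV);k=cv2.inRange(hsv,(14,70,110),(24,160,255))
    for u in (192,215,256,295,318):
        v=np.where(k[98:128,u])[0]+98;z=.165 if u==256 else .126
        print(nm,u,v.min(),v.max(),fr(onz(m,(u,v.min()-.5),.126)).round(4),fr(onz(m,(u,v.max()+.5),z)).round(4))
m=np.load('w6_m.npy',allow_pickle=True).item();print('mould',fr(onz(m,(256,98.2),.118)))
s=r.get_state()
# wedge: head centre .6742,.1777, x-axis angle
print(fr(s['tcp_pos']),np.array([.6742,.1777])-s['tcp_pos'][:2])
E
```

```text
w5 192 106 115 [ 0.067  -0.0299] [ 0.0676 -0.0199]
w5 215 105 116 [ 0.0434 -0.0309] [ 0.0438 -0.0189]
w5 256 105 118 [ 0.0014 -0.0309] [ 0.0014 -0.0191]
w5 295 105 116 [-0.0386 -0.0309] [-0.039  -0.0189]
w5 318 106 116 [-0.0622 -0.0299] [-0.0628 -0.0189]
w6 192 106 116 [ 0.0676 -0.0298] [ 0.0682 -0.0188]
w6 215 105 116 [ 0.044  -0.0308] [ 0.0444 -0.0188]
w6 256 105 118 [ 0.0021 -0.0308] [ 0.0021 -0.019 ]
w6 295 105 115 [-0.0379 -0.0308] [-0.0382 -0.0199]
w6 318 106 115 [-0.0615 -0.0299] [-0.062  -0.0199]
mould [ 0.00204898 -0.03704256]
[-0.00017026  0.03623912] [0.07991924 0.31187901]
```

The edges show the packer is still at y≈-25 mm: pushed at the tab it only tilted and swung back. I'll grip the tab, lift slightly and carry it to the mould instead.

Request:
drive_tool:
  increments:
    - [[0.5,0.2,0,0.1,0],[0.5,0.4,0,0.2,0],[0.5,0.506,0,0.4,0],[0.5,0.506,0,0.5,0],[0.5,0.506,0,0.5,0]]

```text
time_s: 15.15
tcp_pos: [0.5819, -0.1938, 0.2614]
eef_rot: [179.8, -0.0, -101.7]
contact_force: [-0.3, 0.6, 0.1]
gripper_width: 0.0654
gripper_force: 0.0
```

Request:
drive_tool:
  increments:
    - [[0.5,0,0,0.3,0],[0.5,0,0,0.5,0],[0.5,0,0,0.7,0],[0.5,0,0,0.867,0],[0.5,0,0,0.867,0]]

```text
time_s: 15.78
tcp_pos: [0.5821, -0.1934, 0.158]
eef_rot: [179.9, -0.0, -101.6]
contact_force: [-1.0, -0.2, 1.0]
gripper_width: 0.0661
gripper_force: 0.0
```

Request:
drive_tool:
  increments:
    - [[-0.4,0,0,0,0],[-0.4,0,0,0,0],[-0.4,0,0,0,0],[-0.4,0,0,0,0],[-0.4,0,0,0,0]]

```text
time_s: 16.4
tcp_pos: [0.5828, -0.1941, 0.1594]
eef_rot: [-179.9, -0.0, -101.7]
contact_force: [-0.7, 0.6, 4.9]
gripper_width: 0.0397
gripper_force: 20.0
```

Request:
drive_tool:
  increments:
    - [[-0.4,0,0,-0.03,0],[-0.4,0,0,-0.03,0],[-0.4,0.03,0,-0.03,0],[-0.4,0.05,0,-0.03,0],[-0.4,0.05,0,-0.03,0]]

```text
time_s: 17.02
tcp_pos: [0.581, -0.1999, 0.162]
eef_rot: [180.0, 0.0, -101.7]
contact_force: [-0.4, 1.5, -0.9]
gripper_width: 0.0398
gripper_force: 20.0
```

Request:
drive_tool:
  increments:
    - [[-0.4,0.01,0,0,0],[-0.4,0.02,0,0,0],[-0.4,0.03,0,0,0],[-0.4,0.03,0,0,0]]

```text
time_s: 17.52
tcp_pos: [0.5804, -0.2032, 0.1622]
eef_rot: [180.0, 0.0, -101.7]
contact_force: [-0.8, 4.2, -2.7]
gripper_width: 0.0398
gripper_force: 20.0
```

Contact with the mould (≈4 N). Continue pushing in small steps to shut the seam.

Request:
drive_tool:
  increments:
    - [[-0.4,0.01,0,0,0],[-0.4,0.015,0,0,0],[-0.4,0.015,0,0,0]]

```text
time_s: 17.9
tcp_pos: [0.58, -0.2051, 0.1623]
eef_rot: [180.0, 0.0, -101.7]
contact_force: [-0.5, 5.1, -1.7]
gripper_width: 0.0399
gripper_force: 20.0
```

Request:
drive_tool:
  increments:
    - [[-0.4,0.01,0,0,0],[-0.4,0.01,0,0,0],[-0.4,0.01,0,0,0]]

```text
time_s: 18.27
tcp_pos: [0.5798, -0.2063, 0.1623]
eef_rot: [180.0, -0.0, -101.7]
contact_force: [-0.8, 3.9, -0.6]
gripper_width: 0.0397
gripper_force: 20.0
```

Request:
drive_tool:
  increments:
    - [[-0.4,-0.008,0,0,0],[-0.4,-0.008,0,0.025,0],[-0.4,-0.008,0,0.03,0],[0.3,-0.008,0,0.03,0],[0.3,-0.008,0,0.03,0]]

```text
time_s: 18.9
tcp_pos: [0.58, -0.2056, 0.1586]
eef_rot: [180.0, -0.0, -101.7]
contact_force: [-0.6, 0.2, -0.1]
gripper_width: 0.0537
gripper_force: 0.0
```

Request:
drive_tool:
  increments:
    - [[0.4,0,0,0,0],[0.4,0,0,0,0],[1,0,0,-0.4,0],[1,0,0,-0.8,0],[1,0,0,-1,0]]

```text
time_s: 19.52
tcp_pos: [0.5809, -0.2057, 0.2819]
eef_rot: [-179.8, -0.0, -101.7]
contact_force: [0.0, 0.2, -0.2]
gripper_width: 0.0846
gripper_force: 0.0
```

Request:
drive_tool:
  increments:
    - [[1,-0.3,0,-0.2,0],[1,-0.6,0,-0.35,0],[1,-0.6,0,-0.35,0],[1,-0.6,0,-0.35,0]]

```text
time_s: 20.02
tcp_pos: [0.5944, -0.1348, 0.3203]
eef_rot: [180.0, -0.0, -101.6]
contact_force: [-0.3, -0.4, 0.3]
gripper_width: 0.0877
gripper_force: 0.0
```

```bash
python3 - <<'E'
from h import *
im,m=snap('w7')
hsv=cv2.cvtColor(im,cv2.COLOR_RGB2HSV);k=cv2.inRange(hsv,(14,70,110),(24,160,255))
g=cv2.GaussianBlur(cv2.cvtColor(im,cv2.COLOR_RGB2GRAY),(3,3),0).astype(float)
for u in (192,215,256,295,318):
    v=np.where(k[85:128,u])[0]+85;z=.165 if u==256 else .126
    print(u,v.min(),v.max(),fr(onz(m,(u,v.min()-.5),.126)).round(4),fr(onz(m,(u,v.max()+.5),z)).round(4))
for u in (225,290):
    print(g[20:48,u].round())
s=r.get_state();print(fr(s['tcp_pos']),np.array([.6742,.1777])-s['tcp_pos'][:2])
E
```

```text
20.025 [ 0.5944 -0.1348  0.3203] [ 179.96   -0.   -101.64] [-0.3 -0.4  0.3]
192 99 109 [ 0.0672 -0.0377] [ 0.0678 -0.0268]
215 99 109 [ 0.0439 -0.0377] [ 0.0443 -0.0268]
256 99 110 [ 0.0023 -0.0377] [ 0.0023 -0.0271]
295 98 109 [-0.0372 -0.0386] [-0.0376 -0.0269]
318 99 109 [-0.0606 -0.0377] [-0.0611 -0.0269]
[189. 189. 189. 189. 189. 189. 189. 188. 188. 186. 181. 168. 148. 126.
 116. 131. 163. 190. 199. 198. 195. 194. 194. 194. 194. 194. 194. 194.]
[188. 188. 188. 188. 188. 188. 188. 188. 188. 186. 181. 169. 149. 127.
 116. 130. 162. 189. 198. 197. 195. 194. 194. 193. 193. 193. 193. 193.]
[-7.17121737e-06  3.52313081e-02] [0.07996387 0.31289896]
```

View pics/w7.png

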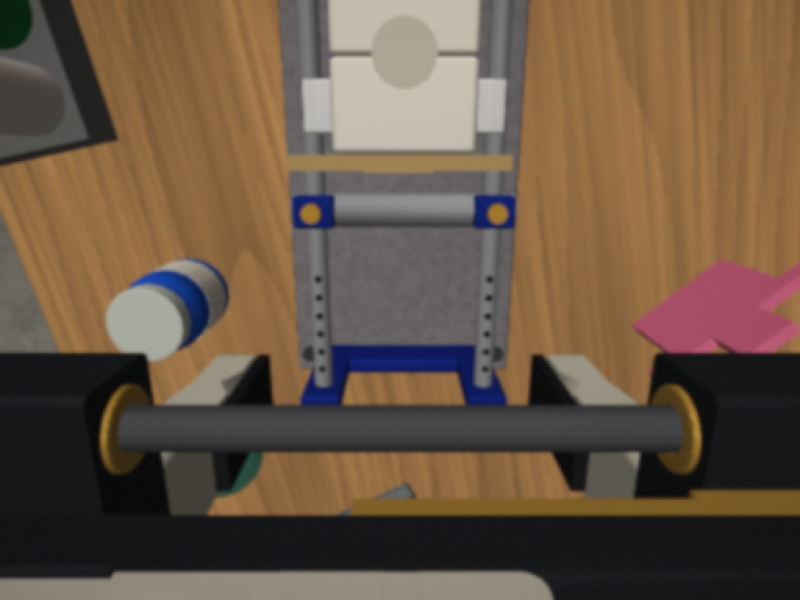

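The view shows the packer against the mould (rows ~155–170) and the seam nearly shut at row ~54. Room to the bar is ~15.6 mm, enough for the 8 mm wedge foot, and no second packer would fit with the wedge. Next is the wedge.

Request:
drive_tool:
  increments:
    - [[1,-0.45,-0.02,0,0],[1,-0.895,-0.041,0,0]]

```text
time_s: 20.32
tcp_pos: [0.6211, -0.031, 0.3201]
eef_rot: [179.9, -0.0, -101.8]
contact_force: [0.4, 0.4, -0.4]
gripper_width: 0.0878
gripper_force: 0.0
```

Request:
drive_tool:
  increments:
    - [[1,-0.45,-0.02,0,0],[1,-0.895,-0.041,0,0]]

```text
time_s: 20.58
tcp_pos: [0.6479, 0.074, 0.32]
eef_rot: [179.9, -0.0, -101.7]
contact_force: [1.2, 0.7, 0.2]
gripper_width: 0.0879
gripper_force: 0.0
```

Request:
drive_tool:
  increments:
    - [[1,-0.4,-0.02,0,-0.025],[1,-0.8,-0.041,0,-0.05],[1,-0.895,-0.041,0,-0.0775],[1,-0.895,-0.041,0,-0.0775],[1,-0.895,-0.041,0,-0.0775]]

```text
time_s: 21.2
tcp_pos: [0.6743, 0.1764, 0.3203]
eef_rot: [180.0, -0.0, -74.1]
contact_force: [0.3, -1.0, 0.4]
gripper_width: 0.088
gripper_force: 0.0
```

```bash
python3 - <<'E'
from h import *
im,m=snap('w8')
hsv=cv2.cvtColor(im,cv2.COLOR_RGB2HSV);k=cv2.inRange(hsv,(0,90,20),(14,255,110))
n,lab,st,ce=cv2.connectedComponentsWithStats(k)
for i in range(1,n):
    if st[i,4]>300: print(st[i],ce[i])
print(proj(m,[[.6742,.1777,.16]]),tool([.6742,.1777,.134]))
c=np.array([.6742,.1777]);a=np.radians(16.2);x=np.array([np.cos(a),np.sin(a)]);y=np.array([-x[1],x[0]])
print('expected corners',proj(m,[[*(c+sx*.03*x+sy*.015*y),.16] for sx,sy in((1,1),(-1,1),(-1,-1),(1,-1))]).round(1).tolist())
cv2.imwrite('pics/c2.png',cv2.resize(im[150:250,160:350][:,:,::-1],(760,400),interpolation=3))
E
```

```text
21.2 [0.6743 0.1764 0.3203] [ 1.7995e+02 -2.0000e-02 -7.4050e+01] [ 0.3 -1.   0.4]
[ 226  146   64   49 2784] [257.60560345 170.44576149]
[ 303  175   73   85 2146] [341.21854613 221.82339236]
[178 235  55  25 477] [206.49475891 249.93081761]
[166 289  64  32 974] [198.21971253 298.38809035]
[ 274  289   65   29 1018] [299.56385069 302.35265226]
[[258.15225241 179.1314569 ]] [-0.01120934 -0.00302292  1.55556958]
expected corners [[227.9, 194.0], [288.5, 193.7], [289.2, 163.9], [227.0, 164.2]]
```

View pics/c2.png

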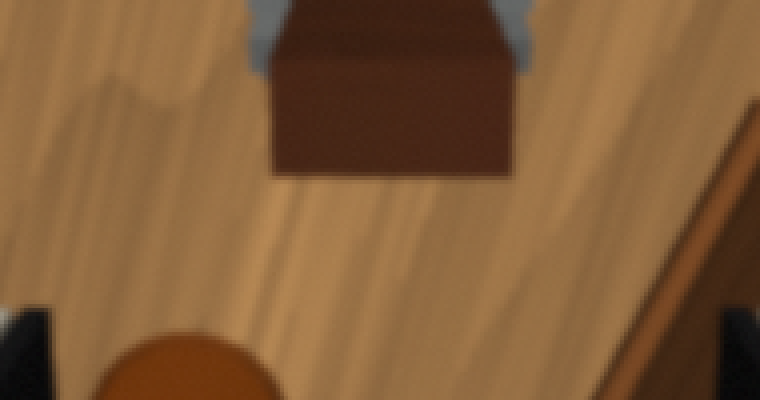

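The wedge's top face spans columns 228–289 and rows 164–194, matching the prediction within a pixel, with the upright face toward the camera. Descend and grip.

Request:
drive_tool:
  increments:
    - [[1,-0.008,0,0.3,0],[1,-0.008,0,0.6,0],[1,-0.008,0,0.75,0],[1,-0.008,0,0.75,0]]

```text
time_s: 21.75
tcp_pos: [0.6737, 0.1777, 0.2299]
eef_rot: [179.9, -0.0, -73.9]
contact_force: [-0.2, -0.2, 0.3]
gripper_width: 0.0875
gripper_force: 0.0
```

Request:
drive_tool:
  increments:
    - [[1,0,0,0.3,0],[1,0,0,0.55,0],[1,0,0,0.7,0],[1,0,0,0.8,0],[1,0,0,0.8,0]]

```text
time_s: 22.38
tcp_pos: [0.6742, 0.1786, 0.1347]
eef_rot: [180.0, -0.0, -73.8]
contact_force: [0.5, -0.0, 1.2]
gripper_width: 0.0875
gripper_force: 0.0
```

Request:
drive_tool:
  increments:
    - [[0,0,0,0,0],[0,0,0,0,0],[0,0,0,0,0],[0,0,0,0,0],[0,0,0,0,0]]
  squeeze: 50

```text
time_s: 23.0
tcp_pos: [0.6742, 0.1787, 0.1352]
eef_rot: [-180.0, -0.0, -73.8]
contact_force: [-1.0, -0.0, 1.9]
gripper_width: 0.06
gripper_force: 49.7
```

Request:
drive_tool:
  increments:
    - [[0,0,0,0,0],[0,0,0,0,0]]

```text
time_s: 23.25
tcp_pos: [0.6742, 0.1787, 0.1352]
eef_rot: [-180.0, -0.0, -73.8]
contact_force: [-1.5, 0.3, 4.9]
gripper_width: 0.0595
gripper_force: 49.7
```

Request:
drive_tool:
  increments:
    - [[0,0,0,-0.2,0],[0,0,0,-0.45,0],[0,0,0,-0.75,0],[0,0,0,-0.85,0]]

```text
time_s: 23.75
tcp_pos: [0.6747, 0.1789, 0.2386]
eef_rot: [-179.8, 0.0, -73.8]
contact_force: [-0.0, -0.0, -1.1]
gripper_width: 0.06
gripper_force: 49.7
```

Request:
drive_tool:
  increments:
    - [[0,0,0,-0.3,0.02],[0,0,0,-0.6,0.045],[0,0,0,-0.8,0.07],[0,0,0,-0.8,0.0775],[0,0,0,-0.8,0.0775]]

```text
time_s: 24.38
tcp_pos: [0.6736, 0.1787, 0.3313]
eef_rot: [179.9, -0.0, -101.7]
contact_force: [-0.1, 1.1, -2.5]
gripper_width: 0.06
gripper_force: 49.7
```

Request:
drive_tool:
  increments:
    - [[0,0.4,0.015,0,0],[0,0.8,0.03,0,0],[0,0.98,0.04,0,0]]

```text
time_s: 24.75
tcp_pos: [0.6446, 0.0624, 0.3318]
eef_rot: [179.9, -0.0, -101.7]
contact_force: [-0.3, 0.3, -2.0]
gripper_width: 0.0602
gripper_force: 49.7
```

Request:
drive_tool:
  increments:
    - [[0,0.4,0.015,0,0],[0,0.8,0.03,0,0],[0,0.98,0.04,0,0]]

```text
time_s: 25.12
tcp_pos: [0.6163, -0.0516, 0.3321]
eef_rot: [179.9, -0.0, -101.7]
contact_force: [0.5, 1.0, -2.3]
gripper_width: 0.0601
gripper_force: 49.7
```

Request:
drive_tool:
  increments:
    - [[0,0.4,0.015,0,0],[0,0.8,0.03,0,0],[0,0.98,0.04,0,0],[0,0.98,0.04,0,0],[0,0.98,0.04,0,0]]

```text
time_s: 25.75
tcp_pos: [0.5889, -0.1632, 0.3323]
eef_rot: [180.0, 0.0, -101.6]
contact_force: [0.2, 0.4, -1.9]
gripper_width: 0.06
gripper_force: 49.7
```

```bash
python3 - <<'E'
from h import *
im,m=snap('w9')
s=r.get_state();f=fr(s['tcp_pos']);print('tcp',f)
zf=s['tcp_pos'][2]-.1252
y=f[1]-.012
P=lambda x,yy,z:[*wd(x,yy),z]
print('expected foot -y edge / head -y top',proj(m,[P(-.03,y-.004,zf),P(.03,y-.004,zf),P(.03,y-.004,zf+.11),P(-.03,y-.004,zf+.11)]).round(1).tolist())
hsv=cv2.cvtColor(im,cv2.COLOR_RGB2HSV);k=cv2.inRange(hsv,(0,90,15),(14,255,110))
for u in (235,245,256,268,278):
    v=np.where(k[100:260,u])[0]+100;print(u,v.min(),v.max(),fr(onz(m,(u,v.min()-.5),zf)).round(4))
for v in (190,200,210,220):
    u=np.where(k[v,200:320])[0]+200;print(v,u.min() if len(u) else None,u.max() if len(u) else None)
E
```

```text
25.75 [ 0.5889 -0.1632  0.3323] [ 1.7998e+02  2.0000e-02 -1.0164e+02] [ 0.2  0.4 -1.9]
tcp [0.00043476 0.00693056]
expected foot -y edge / head -y top [[294.2, 168.2], [224.1, 168.1], [204.5, 210.7], [317.7, 210.8]]
235 166 258 [ 0.0207 -0.0114]
245 166 258 [ 0.0121 -0.0114]
256 166 258 [ 0.0027 -0.0114]
268 167 258 [-0.0076 -0.0105]
278 167 258 [-0.0161 -0.0105]
190 212 303
200 206 308
210 202 311
220 200 316
```

Request:
drive_tool:
  increments:
    - [[0,0.105,0,0,0],[0,0.105,0,0.2,0],[0,0.105,0,0.45,0],[0,0.105,0,0.6,0],[0,0.105,0,0.6,0]]

```text
time_s: 26.42
tcp_pos: [0.5853, -0.1762, 0.2593]
eef_rot: [179.8, -0.0, -101.6]
contact_force: [-0.5, -0.1, -1.0]
gripper_width: 0.0599
gripper_force: 49.7
```

Request:
drive_tool:
  increments:
    - [[0,0,0,0.1,0],[0,0,0,0.2,0],[0,0,0,0.3,0],[0,0,0,0.3,0]]

```text
time_s: 26.92
tcp_pos: [0.5853, -0.1762, 0.2234]
eef_rot: [179.9, -0.0, -101.7]
contact_force: [-0.0, -0.5, -0.8]
gripper_width: 0.06
gripper_force: 49.7
```

Request:
drive_tool:
  increments:
    - [[0,0.01,0,0.04,0],[0,0.02,0,0.08,0],[0,0.025,0,0.12,0],[0,0.025,0,0.12,0]]

```text
time_s: 27.42
tcp_pos: [0.5852, -0.1792, 0.2099]
eef_rot: [180.0, 0.0, -101.7]
contact_force: [0.7, 1.2, -0.7]
gripper_width: 0.0601
gripper_force: 49.7
```

Request:
drive_tool:
  increments:
    - [[0,0.005,0,0.04,0],[0,0.01,0,0.08,0],[0,0.01,0,0.08,0]]

```text
time_s: 27.8
tcp_pos: [0.5851, -0.1802, 0.2001]
eef_rot: [180.0, 0.0, -101.7]
contact_force: [0.3, 1.2, -2.5]
gripper_width: 0.0594
gripper_force: 49.7
```

Request:
drive_tool:
  increments:
    - [[0,0,0,0.03,0],[0,0,0,0.06,0],[0,0,0,0.06,0]]

```text
time_s: 28.18
tcp_pos: [0.5853, -0.1805, 0.1934]
eef_rot: [-180.0, -0.0, -101.7]
contact_force: [1.2, 0.2, -2.1]
gripper_width: 0.0601
gripper_force: 49.7
```

Request:
drive_tool:
  increments:
    - [[0,0.004,0,0.02,0],[0,0.008,0,0.04,0],[0,0.008,0,0.04,0]]

```text
time_s: 28.55
tcp_pos: [0.5855, -0.182, 0.191]
eef_rot: [-179.9, -0.0, -101.6]
contact_force: [-2.5, 1.7, 12.2]
gripper_width: 0.06
gripper_force: 49.8
```

Request:
drive_tool:
  increments:
    - [[0,0.004,0,0.02,0],[0,0.008,0,0.04,0],[0,0.008,0,0.04,0]]

```text
time_s: 28.92
tcp_pos: [0.586, -0.1831, 0.1892]
eef_rot: [-179.7, -0.1, -101.6]
contact_force: [-7.8, 5.4, 29.4]
gripper_width: 0.0598
gripper_force: 50.0
```

```bash
python3 - <<'E'
from h import *
im,m=snap('w10');s=r.get_state();print(s['contact_force'],s['moment'],s['gripper_width'],'tcp',fr(s['tcp_pos']))
p=proj(m,[[*wd(-.035,-.1),.118],[*wd(.035,-.1),.118],[*wd(0,-.042),.118],[*wd(-.035,-.0113),.105]]).round(0);print(p)
g=cv2.cvtColor(im,cv2.COLOR_RGB2GRAY)
hsv=cv2.cvtColor(im,cv2.COLOR_RGB2HSV);kw=cv2.inRange(hsv,(0,90,10),(14,255,110));kp=cv2.inRange(hsv,(14,70,90),(24,160,255))
for u in (int(p[0,0]),int(p[1,0])):
    v=int(p[0,1]);a=max(v-12,0);print(u,a,g[a:v+18,u].tolist(),[fr(onz(m,(u,x),.118))[1].round(4) for x in (a,v+18)])
for u in (200,220,256,290,310):
    rows=np.where(kp[:,u])[0];q=np.where(kw[:,u])[0]
    print(u,'ply',rows[:1],rows[-1:],len(rows),'wedge',q[:1],q[-1:],len(q))
for v in range(150,260,12):
    q=np.where(kw[v,180:340])[0]+180
    if len(q):print(v,q[0],q[-1],len(q))
E
```

```text
28.925 [ 0.586  -0.1831  0.1892] [-1.7970e+02 -7.0000e-02 -1.0162e+02] [-7.8  5.4 29.4]
[-8.41248524  4.93966477 29.14431452] [ 2.60302005  3.59173217 -0.18576001] 0.059649971112292616 tcp [ 0.0015665  -0.01335734]
[[318.  76.]
 [208.  76.]
 [262. 166.]
 [308. 203.]]
318 64 [199, 199, 199, 199, 198, 198, 198, 197, 198, 192, 180, 162, 144, 126, 111, 115, 155, 196, 216, 218, 214, 211, 207, 204, 204, 203, 203, 203, 202, 204] [np.float64(-0.1074), np.float64(-0.0893)]
208 64 [200, 199, 199, 200, 199, 199, 200, 200, 198, 193, 180, 161, 143, 124, 110, 121, 161, 202, 218, 218, 216, 210, 208, 206, 205, 205, 204, 204, 204, 204] [np.float64(-0.1074), np.float64(-0.0893)]
200 ply [170] [320] 20 wedge [216] [319] 62
220 ply [170] [320] 23 wedge [192] [319] 83
256 ply [171] [320] 38 wedge [209] [319] 70
290 ply [171] [320] 39 wedge [208] [319] 71
310 ply [171] [188] 18 wedge [208] [319] 71
198 209 305 22
210 203 310 108
222 196 316 121
234 189 323 135
246 183 328 146
258 184 328 145
```

The seam groove is now ~3.2 mm wide, chamfers included (it was ~6.6), so the seam is essentially shut. The head is slightly too far toward the mould (+5 N in y), so I relax that a little and check upright and tight.

Request:
drive_tool:
  increments:
    - [[0,-0.008,0,0,0],[0,-0.012,0,0,0],[0,-0.012,0,0,0]]

```text
time_s: 29.35
tcp_pos: [0.5859, -0.1829, 0.1891]
eef_rot: [-179.7, -0.2, -101.6]
contact_force: [-7.8, -1.0, 27.6]
gripper_width: 0.0598
gripper_force: 50.0
```

```bash
python3 - <<'E'
from h import *
im,m=snap('w11');s=r.get_state();print(s['contact_force'],'tcp',fr(s['tcp_pos']))
hsv=cv2.cvtColor(im,cv2.COLOR_RGB2HSV);kw=cv2.inRange(hsv,(0,90,10),(14,255,110));kp=cv2.inRange(hsv,(14,70,90),(24,160,255))
g=cv2.GaussianBlur(cv2.cvtColor(im,cv2.COLOR_RGB2GRAY),(3,3),0).astype(float)
for u in (170,185,256,310,340,355):
    q=np.where(kp[155:215,u])[0]+155
    if len(q):print(u,'ears y',fr(onz(m,(u,q[0]-.5),.126)).round(4),q[0],q[-1],'back@.126',fr(onz(m,(u,q[-1]+.5),.126)).round(4),'back@.165',fr(onz(m,(u,q[-1]+.5),.165)).round(4))
for u in (215,240,275,305):
    q=np.where(kw[190:300,u])[0]+190;print(u,'wedge first row',q[0],q[-1])
u=318;print(g[68:88,u].round().tolist())
print(hsv[180:260:4,256].tolist())
zt=s['tcp_pos'][2]+.0248-.04;print('head lower line z',zt)
E
python3 -c "
from h import *
im=capture('side')
np.save('side1.npy',im);m=camera_model('side')
hsv=cv2.cvtColor(im,cv2.COLOR_RGB2HSV);k=cv2.inRange(hsv,(0,100,15),(14,255,120))
p=proj(m,[[*wd(0,-.01),z] for z in (.07,.1,.15,.2)]);print(p.round(1))
for v in range(130,180,3):
    q=np.where(k[v,240:300])[0]+240
    if len(q):print(v,q[0],q[-1],len(q))
"
```

```text
29.35 [ 0.5859 -0.1829  0.1891] [-1.7972e+02 -1.6000e-01 -1.0163e+02] [-7.8 -1.  27.6]
[-6.29282883 -0.81569741 27.39865284] tcp [ 0.00154591 -0.01317805]
170 ears y [ 0.0613 -0.0411] 170 188 back@.126 [ 0.0622 -0.028 ] back@.165 [ 0.0512 -0.0387]
185 ears y [ 0.0513 -0.0411] 170 188 back@.126 [ 0.0521 -0.028 ] back@.165 [ 0.043  -0.0387]
256 ears y [ 0.0042 -0.0405] 171 207 back@.126 [ 0.0041 -0.0146] back@.165 [ 0.0039 -0.0278]
310 ears y [-0.0316 -0.0412] 170 188 back@.126 [-0.0322 -0.0282] back@.165 [-0.0257 -0.0388]
340 ears y [-0.0515 -0.0413] 170 188 back@.126 [-0.0524 -0.0282] back@.165 [-0.0421 -0.0388]
355 ears y [-0.0614 -0.0413] 170 189 back@.126 [-0.0625 -0.0276] back@.165 [-0.0504 -0.0383]
215 wedge first row 190 299
240 wedge first row 208 299
275 wedge first row 208 299
305 wedge first row 197 299
[199.0, 199.0, 198.0, 198.0, 195.0, 189.0, 178.0, 162.0, 143.0, 125.0, 115.0, 124.0, 156.0, 191.0, 212.0, 217.0, 215.0, 210.0, 207.0, 205.0]
[[19, 122, 149], [18, 122, 146], [19, 123, 149], [19, 120, 168], [19, 121, 168], [19, 120, 168], [19, 120, 168], [14, 149, 82], [10, 180, 58], [10, 180, 58], [10, 179, 57], [10, 182, 56], [11, 176, 58], [10, 180, 58], [10, 173, 59], [11, 176, 58], [10, 187, 60], [10, 177, 75], [10, 178, 73], [10, 179, 74]]
head lower line z 0.17398897385669915
[[253.1 170.1]
 [253.  163.9]
 [252.9 153. ]
 [252.7 141.5]]
133 246 247 2
136 244 257 14
139 244 257 14
142 243 260 17
145 243 259 16
148 244 260 12
151 245 292 15
154 245 262 13
157 246 299 12
160 252 262 8
163 261 263 2
169 294 294 1
172 292 292 1
```

The packer is upright, its back face at -28 mm both at ear height and at the tab top. The room is 16.7 mm against a wedge thickness of 16.2 mm at the bar. With ~27 N down and ~0 N sideways in y, it is tight. I hand in while holding.

```bash
python3 -c "
from plant import job
print(job.close_job())"
```

```text
the job is handed in; nothing more can be done
None
```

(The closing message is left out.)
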